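# Load the sample drying box and hold its cover at the vent mark

## Robot

A 6-joint arm with a two-finger parallel gripper is mounted at the origin on the work surface. World frame = base frame: x ahead of the robot, y to its left, z up, the work surface at z = 0. Lengths are in mm, angles in rad, forces in N, time in s.
With the tool pointing down it reaches from about 350 to 775 mm from the base axis. Payload 5.5 kg.
Tool frame: the origin (TCP) lies midway between the tips of the shut fingers; the grasp point (between the pads) lies env.grip_depth behind it (env.grip_depth is the distance from the TCP to the grasp point, in mm); z points along the fingers, y is the line along which they close (so a half turn about z gives the same grasp; the last joint's range is limited). The gripper opens to 85 mm and grips with 20 to 120 N. Pads are 22 mm wide; open, the fingers measure 114 mm over their backs; the gripper's body (76 mm by 85 mm) begins 54 mm behind the grasp point. The pads swing forward as they close: fully open they stand 13 mm farther back than shut.
Start: joints at [-1.242, 0.313, 0.046, 1.304, 0, 1.431], TCP at [259.797, -513.008, 231.323] pointing down, gripper open.
Joint ranges: [-2.76, 2.76], [-0.86, 1.69], [-1.03, 1.26], [-2.2, 2.34], [-1.47, 1.5], [-3.14, 3.14]. Speed limits (rad/s): [2.57, 2.57, 3.14, 3.14, 3.14, 3.14].

## Interface

Orientations are given as a unit quaternion [x, y, z, w].
In Python, from workcell import env, viewer, order gives the robot as it stands.
- The arm moves only by the tool send_rows, never from a script. Its argument "targets" is a list of rows, each an object of numbers: "fingers": the opening, from 0 (shut) to 1 (fully open); "tx", "ty", "tz": the shift along the tool's x, y, z in m; "wx", "wy", "wz": the turn, a rotation vector about the tool's x, y, z in degrees. In form: [{"fingers": .., "tx": .., "ty": .., "tz": .., "wx": .., "wy": .., "wz": ..}, ...]. A call has 1 to 12 rows; each row shifts and turns the commanded pose from where the row before left it, along the tool's axes as they then stand; what a row does not reach is not made up. A row lasts 1/10 s, in which the tool goes at most 50 mm and 8.59 degrees, less where a joint would pass 70% of its speed; a pose out of reach is approached as far as the arm can. A call is refused whole if a number of a shift passes 0.05 or a number of a turn 8.59, either way. A call with a gripper value outside its range is refused whole. The fingers move at their own pace and stop on an object; "force" is the grip in N (left out, the last holds). Time passes only in rows, so rows that do not move let the fingers close. It gives the time, the measured TCP pose, the force, the opening and the grip force at its end, in the units of the state.
- env.get_obs(): the state, without advancing time (a new reading comes with each control period).
- viewer.get_image(name): name is "scene" or "top"; returns the picture (400x640x3 uint8, red, green, blue); there is no depth.
- viewer.calibration(name): a dict with "fx", "fy", "cx", "cy" (pixels), "R" (3x3) and "t" (3): a world point X has camera coordinates R X + t. Camera axes: x right, y down, z forward; pixel columns grow to the right and rows downward; lengths in mm; the calibration is good to about 2 mm. A picture is of the moment at which its call begins. calibration takes no time and is no camera call.
- order.finish_job(): hands the job in; it is judged then, once.
Trained networks look in the newest picture that a camera, given by its name, has taken for a name from the list of things; names that differ only in an ending like _2 or _b are one class to them, and where a whole thing is asked for, a point or a joint stands for the part that bears it (a point fixed in the world has none). Each returns a list of dicts, best first, with "p" (0 to 1); they miss things now and then, are a little off and sometimes report something else, mostly with a low value. They report only what shows in the picture. A call takes as long as a camera call. They do not tell look-alikes from the thing itself.
- viewer.outline_of(camera, query): "pixels" (400x640 bool, what is visible of it) and "extent" ([left, top, width, height] in pixels, round what is visible of it).
The state is a dict: "time_s": time; "joint_positions": joint angles; "joint_vel": joint speeds; "tau": joint torques, N m; "ee_pos": TCP position; "tool_rot": TCP orientation; "wrist_force": force on the tool from outside, world axes, zero at the start; "wrist_torque": the same for the moment, N m; "grip_width": finger opening in mm; "grasp_force": force on a finger pad.
Only numpy, scipy, OpenCV 4.12 (cv2) and the standard library are available. Lean on these libraries where they do the work, as an engineer would, in place of code of your own. Each camera call takes 0.05 s, during which the arm holds its last target. There are 200 camera calls.

## Task

Load the small oblong tube rack, the capped jar and the small vial into the steel drying box, setting each down upright on its floor without dropping it. Then swing the open cover down by its bar until it is parallel with the set-hand on the scale at the end of the box (never let it fall shut, and do not shift the set-hand), and finish still holding the cover there, since it will not stay up by itself. Leave the bottle, the beaker and the square half-empty rack alone.

Things in the scene. Friction and masses are not known exactly. Their poses are not given: they have to be found in the camera images.
- tub: drying box, fixed: open-topped steel box, outside 280 (its x) x 180 (its y) x 70 mm high, walls and floor 6 mm. Origin: centre of its underside; x along its long side, z up; up to 12 degrees askew. The cover is hinged along its +y long side; a scale arc stands on its +x end (to x = 156 mm, 130 mm out from the hinge line).
- tub_floor (a point): centre of the box's inner floor (6 mm above the bench); inner floor 268 (x) x 168 (y) mm. Axes of the box.
- cover: hinged cover, 280 x 185 x 8 mm, framed clear pane, about 0.4 kg. Origin on the hinge line, at x 0, y +94, z +76 mm in the box's frame; extends from it along its own -y. Closed (0 rad) its axes are the box's; it opens by turning about its -x: the far edge rises, then leans to the box's +y side (stop at 1.85). Starts at 1.62 to 1.80 rad; hinge friction 0.07 N m: at the mark it falls if let go.
- cover_bar (a point): middle of the cover's round pull bar: 12 mm diameter, 120 mm long along x, parallel to the hinge and 228 mm from it in the cover's plane, carried on two 10 mm stems at its ends; about 37 mm clear between the bar and the frame's edge. The bar can turn between fingers that pinch it.
- pointer: set-hand: dark flat pointer, 10 mm wide, 129 mm long, outside the scale on the box's +x end, on the cover's hinge line (friction 0.4 N m). Origin on that line, at x +150 mm in the box's frame; points along its own -y. Its angle, counted like the cover's, is the one to set: 0.5 to 1.0 rad up from level. At equal angles the axes of cover and hand are parallel.
- pointer_tip (a point): the set-hand's pointed tip, 129 mm from the hinge line (4 mm outside the hand's origin in x).
- rack: small grey block rack, 96 (its x) x 44 (its y) x 42 mm high, seven white-capped micro tubes fixed in it, 53 mm high over the caps, about 0.11 kg. Origin: centre of its underside, z up.
- jar: round amber jar with a black cap, 48 mm diameter, 58 mm high (cap 47 mm diameter, above 42 mm), about 0.12 kg. Origin: centre of its underside, z up.
- vial: slim pale translucent vial with a white cap, 26 mm diameter (cap 27 mm, above 48 mm), 62 mm high, about 0.045 kg. Origin: centre of its underside, z up.
- bottle: bystander: amber reagent bottle, 64 mm diameter, 150 mm high. Origin: centre of its underside.
- beaker: bystander: glass beaker, 72 mm diameter, 90 mm high. Origin: centre of its underside.
- empty_rack: bystander: square red tube rack, mostly empty holes, 100 (x) x 100 (y) x 50 mm high, 61 mm over the tubes' caps. Origin: centre of its underside.
Not all that is in view belongs to the job. Of the things like the rack, leave any that is blue; of the rest the larger one is meant.

How it is judged:
By the outcome, as a careful person would: the job done as asked, in the order asked, and still so for the second after the job is handed in, while the arm keeps its last pose, push and grip.
It also fails if it takes over 72 s, if anything falls off the work surface, if the arm or the gripper's body presses on something with over 40 N, if the wrist force passes 120 N, or if a joint passes its speed limit or range.

## Working session

There is one attempt and no reset: what is moved stays moved. The work goes in short steps, Python scripts to look and compute and a tool call to move; the robot and the scene stay as the last step left them, time stands still between calls to the robot, and variables do not carry over. Pictures are saved under pics/ and viewed, at most 10 in all, crops included, and the job is handed in when it is done.

Besides the shell and the picture viewer there is one more tool, called after "Call:" by a JSON object that holds its "fn" and its "kwargs". send_rows: Moves the arm, as the interface text tells. Its arguments: {"type":"object","properties":{"targets":{"type":"array"},"force":{"type":"number"}},"required":["targets"]}

```bash
mkdir -p pics; ls; python3 - <<'E'
from workcell import env, viewer, order
import cv2,json
print(env.get_obs(), env.grip_depth)
for n in("scene","top"):
    im=viewer.get_image(n); cv2.imwrite(f"pics/{n}0.png",im[:,:,::-1]); c=viewer.calibration(n); print({k:(v.tolist() if hasattr(v,'tolist') else v) for k,v in c.items()})
    for q in("tub","cover","cover_bar","pointer","pointer_tip","rack","jar","vial","bottle","beaker","empty_rack"):
        print(n,q,[(round(float(d["p"]),2),[int(x) for x in d["extent"]]) for d in viewer.outline_of(n,q)])
E
```

```text
pics
{'time_s': 0.0, 'joint_positions': array([-1.24162701e+00,  3.14030563e-01,  4.49892554e-02,  1.30358493e+00,
        2.71582280e-05,  1.43120896e+00]), 'joint_vel': array([-0.00163898, -0.00145428, -0.00096066,  0.00120699, -0.00256384,
        0.00163464]), 'tau': array([ 2.72469129e-03, -4.80625284e+01,  2.98533046e+01,  1.91305135e-02,
        1.34028886e-05,  2.93841197e-06]), 'ee_pos': array([ 259.61457886, -512.4962559 ,  230.39590194]), 'tool_rot': array([ 9.72658498e-01,  2.32238257e-01, -7.30817715e-05, -9.12135540e-04]), 'wrist_force': array([ 0.50792613,  0.05406259, -0.37663992]), 'wrist_torque': array([-0.00849911, -0.02952857,  0.00711112]), 'grasp_force': 0.0, 'grip_width': 85.47203432742614} 18.700000000000003
{'fx': 375.9042999202051, 'fy': 375.9042999202051, 'cx': 321.0657187125348, 'cy': 208.12406473046903, 'R': [[0.2063797450271662, 0.9782554398509804, 0.02058385883373217], [0.6780457918093817, -0.12781516802060766, -0.7238212396948933], [-0.7054511358358638, 0.16333884175488994, -0.6896804460922902]], 't': [-35.40562178170726, -356.4130408841333, 1288.60030
[... 856 characters left out ...]
28125], [0.1602224064373462, -0.00319669620798285, -0.9870757628514538]], 't': [-79.19073787374356, 586.2478077192428, 1101.7340702309916]}
top tub [(0.78, [187, 125, 116, 132])]
top cover [(0.71, [187, 125, 41, 130])]
top cover_bar [(0.69, [187, 129, 44, 127])]
top pointer [(0.39, [232, 138, 15, 6])]
top pointer_tip [(0.23, [373, 116, 29, 32])]
top rack [(0.93, [392, 213, 15, 25]), (0.87, [306, 270, 29, 33]), (0.83, [350, 222, 21, 37])]
top jar [(0.64, [352, 173, 18, 22])]
top vial [(0.62, [188, 126, 114, 133]), (0.47, [426, 202, 11, 11])]
top bottle [(0.85, [324, 103, 26, 32])]
top beaker [(0.94, [376, 115, 26, 33]), (0.27, [187, 127, 116, 132])]
top empty_rack [(0.77, [423, 126, 38, 46])]
```

```bash
python3 - <<'E'
import cv2
a=cv2.imread("pics/scene0.png")[70:340,120:500]; b=cv2.imread("pics/top0.png")[95:310,180:470]
cv2.imwrite("pics/s1.png",cv2.resize(a,None,fx=2.1,fy=2.1,interpolation=2)); cv2.imwrite("pics/t1.png",cv2.resize(b,None,fx=2.7,fy=2.7,interpolation=2))
E
```

```text
(no output)
```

View pics/s1.png

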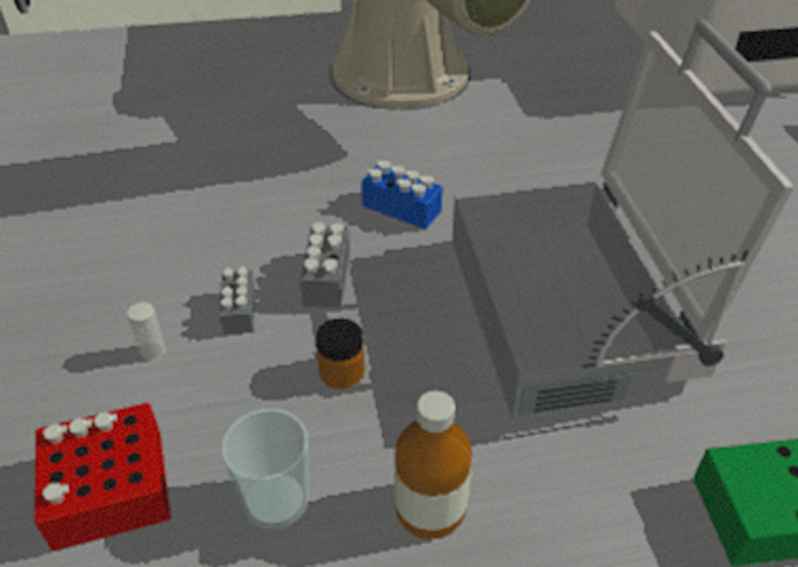

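View pics/t1.png

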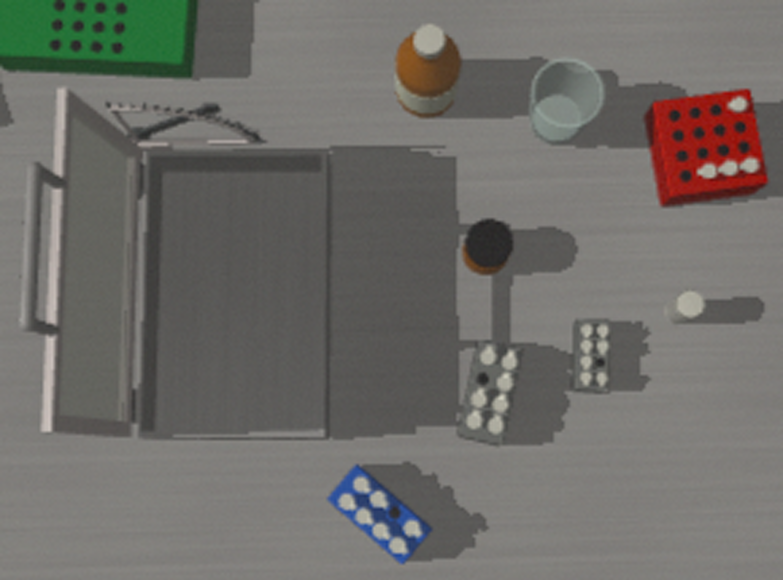

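```bash
cat > h.py <<'E'
import numpy as np, cv2, pickle
from scipy.optimize import minimize
from workcell import env, viewer, order
CAL={n:{k:np.array(v) for k,v in viewer.calibration(n).items()} for n in("scene","top")}
def proj(n,P):
    c=CAL[n]; X=np.atleast_2d(P)@c["R"].T+c["t"]
    return X[:,:2]/X[:,2:]*[c["fx"],c["fy"]]+[c["cx"],c["cy"]]
def Rz(a): return np.array([[np.cos(a),-np.sin(a),0],[np.sin(a),np.cos(a),0],[0,0,1]])
def Rmx(a): return np.array([[1,0,0],[0,np.cos(a),np.sin(a)],[0,-np.sin(a),np.cos(a)]])  # turn a about -x
def box(x0,x1,y0,y1,z0,z1): return np.array([[x,y,z] for x in(x0,x1) for y in(y0,y1) for z in(z0,z1)],float)
def cyl(r,z0,z1):
    a=np.linspace(0,2*np.pi,32,endpoint=False); return np.array([[r*np.cos(t),r*np.sin(t),z] for z in(z0,z1) for t in a])
PARTS={"rack":[box(-48,48,-22,22,0,42),box(-40,40,-15,15,42,53)],"jar":[cyl(24,0,42),cyl(23.5,42,58)],"vial":[cyl(13,0,48),cyl(13.5,48,62)]}
def tubparts(th):
    h=np.array([0,94,76.]); R=Rmx(th)
    return [box(-140,140,-90,90,0,70)]+[h+p@R.T for p in(box(-140,140,-185,0,-4,4),box(-66,66,-234,-222,-6,6)) ]
def render(n,parts,S=4):
    m=np.zeros((400*S,640*S),np.uint8)
    for p in parts:
        u=cv2.convexHull(((proj(n,p)+.5)*S).astype(np.float32))
        cv2.fillConvexPoly(m,np.round(u*16).astype(np.int32),1,shift=4)
    return cv2.resize(m.astype(np.float32),(640,400),interpolation=cv2.INTER_AREA)
def place(parts,x,y,a,z=0): return [p@Rz(a).T+[x,y,z] for p in parts]
def fit(name,masks,x0,z=0):
    P=PARTS[name]; rot=name=="rack"
    def f(v):
        q=place(P,v[0]*10,v[1]*10,v[2]/5 if rot else 0,z); s=0
        for n,m in masks.items():
            r=render(n,q); s+=1-np.minimum(r,m).sum()/np.maximum(r,m).sum()
        return s
    v=np.array(x0,float)/[10,10,.2]; v=v if rot else v[:2]
    r=minimize(f,v,method="Nelder-Mead",options=dict(initial_simplex=np.vstack([v]+[v+d for d in np.eye(len(v))]),xatol=.01,fatol=1e-4))
    return r.x*([10,10,.2] if rot else [10,10]),r.fun
def ray(n,uv,z):
    c=CAL[n]; d=c["R"].T@np.array([(uv[0]-c["cx"])/c["fx"],(uv[1]-c["cy"])/c["fy"],1]); o=-c["R"].T@c["t"]
    return o+d*(z-o[2])/d[2]
E
python3 - <<'E'
from h import *
M={}
for n in("scene","top"):
    viewer.get_image(n)
    for q in("tub","cover","pointer","rack","jar","vial"): M[n,q]=[(d["p"],list(d["extent"]),np.array(d["pixels"])) for d in viewer.outline_of(n,q)]
pickle.dump(M,open("m.pkl","wb"))
def near(n,q,u):
    L=M[n,q]; e=[np.hypot(l[1][0]+l[1][2]/2-u[0],l[1][1]+l[1][3]/2-u[1]) for l in L]; i=int(np.argmin(e)); print(n,q,e[i]); return L[i][2].astype(np.float32)
for q,us,ut in(("rack",(278,195),(360,240)),("jar",(283,236),(361,184)),("vial",(191,228),(432,207))):
    ms={"scene":near("scene",q,us),"top":near("top",q,ut)}
    g=ray("top",ut,30)
    print(q,g.round(),min((fit(q,ms,[g[0],g[1],a]) for a in((-.2,.2) if q=="rack" else (0,))),key=lambda r:r[1]))
    for n in ms: print(n, fit(q,{n:ms[n]},[g[0],g[1],-.0+1e-3]))
ms={n:M[n,"tub"][0][2].astype(np.float32) for n in("scene","top")}
c=ray("top",(267,203),35)
def f(v,ns=("scene","top")):
    s=0
    for n in ns:
        r=render(n,place(tubparts(v[3]/10),v[0]*10,v[1]*10,v[2]/20)); m=ms[n]; s+=1-np.minimum(r,m).sum()/np.maximum(r,m).sum()
    return s
v=np.array([c[0]/10,c[1]/10,0,17.]); r=minimize(f,v,method="Nelder-Mead",options=dict(initial_simplex=np.vstack([v]+[v+d for d in np.eye(4)]),xatol=.01,fatol=1e-4))
t=r.x*[10,10,1/20,.1]; print("tub",t,np.degrees(t[2]),r.fun)
for n in ms:
    im=cv2.cvtColor(cv2.imread(f"pics/{n}0.png"),cv2.COLOR_BGR2RGB)[:,:,::-1].copy()
    im=cv2.resize(im,None,fx=4,fy=4,interpolation=2)
    for p in place(tubparts(t[3]),*t[:3]):
        cv2.polylines(im,[np.round((cv2.convexHull(proj(n,p).astype(np.float32))+.5)*4).astype(int)],1,(0,255,255),1)
    k,_=cv2.findContours(cv2.resize(ms[n],None,fx=4,fy=4,interpolation=0).astype(np.uint8),0,2); cv2.drawContours(im,k,-1,(255,0,255),1)
    cv2.imwrite(f"pics/o_{n}.png",im[280:1100,1320:2020] if n=="scene" else im[480:1060,730:1230])
a=cv2.imread("pics/o_scene.png");b=cv2.imread("pics/o_top.png")
a=cv2.resize(a,(510,597));b=cv2.resize(b,None,fx=.58,fy=.58); o=np.zeros((597,800,3),np.uint8);o[:,:510]=a;o[:b.shape[0],510:510+b.shape[1]]=b;cv2.imwrite("pics/o.png",o)
E
```

```text
scene rack 3.751333096380547
top rack 1.8506755523321978
rack [ 471. -173.   30.] (array([ 4.71392827e+02, -1.76115572e+02, -2.33868305e-01]), np.float64(0.2000299096107483))
scene (array([ 4.71751075e+02, -1.77451955e+02, -2.35464554e-01]), np.float64(0.06879568099975586))
top (array([ 4.71085285e+02, -1.74341415e+02, -2.30235359e-01]), np.float64(0.08248007297515869))
scene jar 1.5890248582070865
top jar 2.9231831964486825
jar [ 622. -180.   30.] (array([ 615.17684392, -178.26151564]), np.float64(0.24806010723114014))
scene (array([ 614.77194307, -179.63855098]), np.float64(0.09516644477844238))
top (array([ 615.40539093, -176.49542674]), np.float64(0.11530894041061401))
scene vial 1.8741664813991274
top vial 2.4989997999199622
vial [ 555. -369.   30.] (array([ 551.41401374, -372.20593233]), np.float64(0.28467655181884766))
scene (array([ 551.78597015, -373.17165553]), np.float64(0.08171743154525757))
top (array([ 550.16248078, -369.20998953]), np.float64(0.09212803840637207))
tub [ 5.71342978e+02  7.23359387e+01 -1.92539700e-02  1.68198290e+00] -1.103171221552866 0.1214643120765686
```

View pics/o.png

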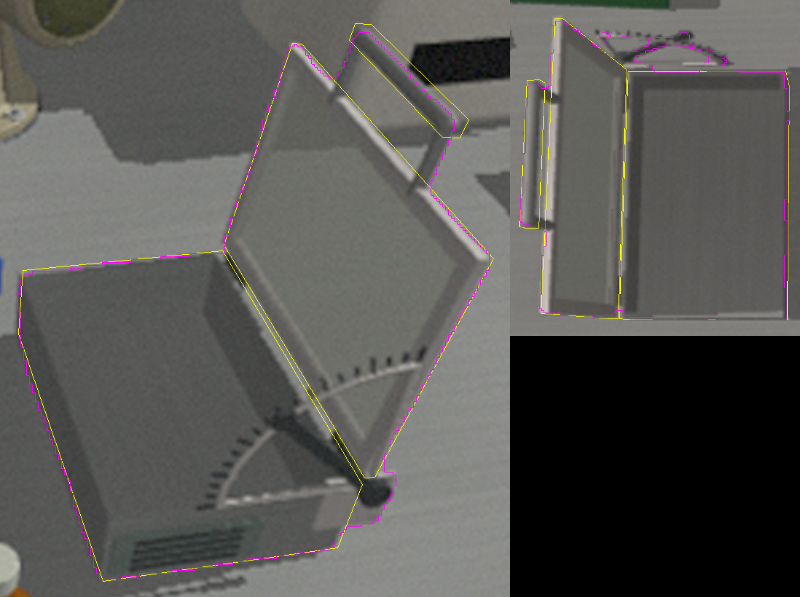

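Call:
{"fn": "send_rows", "kwargs": {"targets": [{"fingers": 0.8, "wz": -8.22, "tz": 0.005}, {"fingers": 0.8, "wz": -8.22, "tz": 0.005}, {"fingers": 0.8, "wz": -8.22, "tz": 0.005}, {"fingers": 0.8, "wz": -8.22, "tz": 0.005}, {"fingers": 0.8, "wz": -8.22, "tz": 0.005}, {"fingers": 0.8, "wz": -8.22, "tz": 0.005}, {"fingers": 0.8, "wz": -8.22, "tz": 0.005}, {"fingers": 0.8, "wz": -8.22, "tz": 0.005}, {"fingers": 0.8, "wz": -8.22, "tz": 0.005}, {"fingers": 0.8, "wz": -8.22, "tz": 0.005}, {"fingers": 0.8, "wz": -8.22, "tz": 0.005}, {"fingers": 0.8, "wz": -8.22, "tz": 0.005}]}}

```text
invalid input
```

```bash
cat >> h.py <<'E'
from scipy.spatial.transform import Rotation as Ro
def psi(R): return np.degrees(np.arctan2(R[1,0],R[0,0]))
TUB=np.array([571.3,72.3,0.]); TY=-.0193
def tubw(p): return TUB+Rz(TY)@np.array(p,float)
def rel(target,yaw=None,n=8):
    o=env.get_obs(); R=Ro.from_quat(o["tool_rot"]).as_matrix()
    if yaw is not None: print("turn left about tool z:",round(-((yaw-psi(R)+180)%360-180),2))
    # nominal down tool at the given yaw
    y=np.radians(psi(R) if yaw is None else yaw); N=np.array([[np.cos(y),np.sin(y),0],[np.sin(y),-np.cos(y),0],[0,0,-1]])
    d=N.T@(np.array(target)-o["ee_pos"]); print("t",round(o["time_s"],2),"pos",o["ee_pos"].round(1),"psi",psi(R).round(2),"tilt",R[:2,2].round(4),"f",o["wrist_force"].round(1),"w",round(o["grip_width"],1),"gf",o["grasp_force"])
    print("total (tool mm):",d.round(1)," per row m /%d:"%n,(d/n/1000).round(4))
E
python3 - <<'E'
from h import *
rel([471.4,-176.1,130],166.6,10)
# pointer angle: masks
M=pickle.load(open("m.pkl","rb"))
ms={n:[l for l in M[n,"pointer"]][0] for n in("scene","top")}
print({n:(v[0],v[1],v[2].sum()) for n,v in ms.items()})
for ns in(("scene",),("scene","top")):
  def f(a):
    P=[np.array([[x,-d,z] for x in(-2,2) for d,z in((-5,-5),(-5,5),(115,-5),(115,5),(129,0))])+[2,0,0]]
    P=[tubw([150,94,76])+ (p@Rmx(a).T)@Rz(TY).T for p in P]
    return sum(1-np.minimum(render(n,P),ms[n][2]).sum()/np.maximum(render(n,P),ms[n][2]).sum() for n in ns)
  A=np.arange(.4,1.1,.01); F=[f(a) for a in A]; i=int(np.argmin(F)); print(ns,A[i],F[i],np.round(F[i-3:i+4],3))
# dark line
g=cv2.imread("pics/scene0.png").astype(int).sum(2)
T=proj("scene",tubw([154,94,76])); 
for a in(.5,.6,.7,.8,.9,1.0):
    L=[tubw([152,94-d*np.cos(a),76+d*np.sin(a)]) for d in range(15,125,2)]
    p=np.round(proj("scene",np.array(L))).astype(int); print(a,g[p[:,1],p[:,0]].mean().round(1),p[-1])
E
```

```text
turn left about tool z: -139.74
t 1.9 pos [ 259.8 -513.   231.3] psi 26.86 tilt [-0.     -0.0001] f [ 0.1  0.8 -0.1] w 85.4 gf 0.0
total (tool mm): [-127.8  376.8  101.3]  per row m /10: [-0.0128  0.0377  0.0101]
{'scene': (0.67, [424.8, 209.4, 41.8, 35.2], np.int64(294)), 'top': (0.43, [426.5, 202.4, 10.5, 16.7], np.int64(126))}
('scene',) 0.7400000000000003 0.30438876 [0.434 0.381 0.329 0.304 0.306 0.343 0.397]
('scene', 'top') 0.7400000000000003 1.3043888 [1.434 1.381 1.329 1.304 1.306 1.343 1.397]
0.5 232.1 [414 224]
0.6 197.2 [418 219]
0.7 141.8 [423 215]
0.8 175.1 [428 211]
0.9 272.0 [434 207]
1.0 290.5 [440 204]
```

Call:
{"fn": "send_rows", "kwargs": {"targets": [{"fingers": 0.8, "tx": 0, "ty": 0, "tz": 0.005, "wx": 0, "wy": 0, "wz": -8.22}, {"fingers": 0.8, "tx": 0, "ty": 0, "tz": 0.005, "wx": 0, "wy": 0, "wz": -8.22}, {"fingers": 0.8, "tx": 0, "ty": 0, "tz": 0.005, "wx": 0, "wy": 0, "wz": -8.22}, {"fingers": 0.8, "tx": 0, "ty": 0, "tz": 0.005, "wx": 0, "wy": 0, "wz": -8.22}, {"fingers": 0.8, "tx": 0, "ty": 0, "tz": 0.005, "wx": 0, "wy": 0, "wz": -8.22}, {"fingers": 0.8, "tx": 0, "ty": 0, "tz": 0.005, "wx": 0, "wy": 0, "wz": -8.22}, {"fingers": 0.8, "tx": 0, "ty": 0, "tz": 0.005, "wx": 0, "wy": 0, "wz": -8.22}, {"fingers": 0.8, "tx": 0, "ty": 0, "tz": 0.005, "wx": 0, "wy": 0, "wz": -8.22}, {"fingers": 0.8, "tx": 0, "ty": 0, "tz": 0.005, "wx": 0, "wy": 0, "wz": -8.22}, {"fingers": 0.8, "tx": 0, "ty": 0, "tz": 0.005, "wx": 0, "wy": 0, "wz": -8.22}, {"fingers": 0.8, "tx": 0, "ty": 0, "tz": 0.005, "wx": 0, "wy": 0, "wz": -8.22}, {"fingers": 0.8, "tx": 0, "ty": 0, "tz": 0.005, "wx": 0, "wy": 0, "wz": -8.22}], "force": 40}}

```text
time_s: 3.1
ee_pos: [259.8, -513.0, 171.1]
tool_rot: [0.455, 0.89, -0.0, 0.0]
wrist_force: [-0.7, 0.3, 0.7]
grip_width: 68.5
grasp_force: 0.0
```

Call:
{"fn": "send_rows", "kwargs": {"targets": [{"fingers": 0.8, "tx": 0, "ty": 0, "tz": 0.005, "wx": 0, "wy": 0, "wz": -8.22}, {"fingers": 0.8, "tx": 0, "ty": 0, "tz": 0.005, "wx": 0, "wy": 0, "wz": -8.22}, {"fingers": 0.8, "tx": 0, "ty": 0, "tz": 0.005, "wx": 0, "wy": 0, "wz": -8.22}, {"fingers": 0.8, "tx": 0, "ty": 0, "tz": 0.005, "wx": 0, "wy": 0, "wz": -8.22}, {"fingers": 0.8, "tx": 0, "ty": 0, "tz": 0.005, "wx": 0, "wy": 0, "wz": -8.22}, {"fingers": 0.8, "tx": -0.0142, "ty": 0.0419, "tz": 0.002, "wx": 0, "wy": 0, "wz": 0}, {"fingers": 0.8, "tx": -0.0142, "ty": 0.0419, "tz": 0.002, "wx": 0, "wy": 0, "wz": 0}, {"fingers": 0.8, "tx": -0.0142, "ty": 0.0419, "tz": 0.002, "wx": 0, "wy": 0, "wz": 0}, {"fingers": 0.8, "tx": -0.0142, "ty": 0.0419, "tz": 0.002, "wx": 0, "wy": 0, "wz": 0}, {"fingers": 0.8, "tx": -0.0142, "ty": 0.0419, "tz": 0.002, "wx": 0, "wy": 0, "wz": 0}, {"fingers": 0.8, "tx": -0.0142, "ty": 0.0419, "tz": 0.002, "wx": 0, "wy": 0, "wz": 0}, {"fingers": 0.8, "tx": -0.0142, "ty": 0.0419, "tz": 0.002, "wx": 0, "wy": 0, "wz": 0}]}}

```text
time_s: 4.3
ee_pos: [425.3, -249.3, 132.5]
tool_rot: [0.117, 0.993, -0.0, 0.0]
wrist_force: [1.4, -0.4, 0.4]
grip_width: 68.4
grasp_force: 0.0
```

```bash
python3 - <<'E'
from h import *
rel([471.4,-176.1,7],166.6,8)
E
```

```text
turn left about tool z: -0.02
t 4.3 pos [ 425.3 -249.3  132.5] psi 166.58 tilt [ 0.0007 -0.0006] f [ 1.4 -0.4  0.4] w 68.4 gf 0.0
total (tool mm): [-27.9  81.9 125.5]  per row m /8: [-0.0035  0.0102  0.0157]
```

Call:
{"fn": "send_rows", "kwargs": {"targets": [{"fingers": 0.8, "tx": -0.014, "ty": 0.0413, "tz": 0, "wx": 0, "wy": 0, "wz": 0}, {"fingers": 0.8, "tx": -0.014, "ty": 0.0413, "tz": 0.01, "wx": 0, "wy": 0, "wz": 0}, {"fingers": 0.8, "tx": 0, "ty": 0, "tz": 0.025, "wx": 0, "wy": 0, "wz": 0}, {"fingers": 0.8, "tx": 0, "ty": 0, "tz": 0.025, "wx": 0, "wy": 0, "wz": 0}, {"fingers": 0.8, "tx": 0, "ty": 0, "tz": 0.025, "wx": 0, "wy": 0, "wz": 0}, {"fingers": 0.8, "tx": 0, "ty": 0, "tz": 0.02, "wx": 0, "wy": 0, "wz": 0}, {"fingers": 0.8, "tx": 0, "ty": 0, "tz": 0.015, "wx": 0, "wy": 0, "wz": 0}, {"fingers": 0.8, "tx": 0, "ty": 0, "tz": 0.005, "wx": 0, "wy": 0, "wz": 0}, {"fingers": 0.4, "tx": 0, "ty": 0, "tz": 0, "wx": 0, "wy": 0, "wz": 0}, {"fingers": 0.4, "tx": 0, "ty": 0, "tz": 0, "wx": 0, "wy": 0, "wz": 0}, {"fingers": 0.4, "tx": 0, "ty": 0, "tz": 0, "wx": 0, "wy": 0, "wz": 0}, {"fingers": 0.4, "tx": 0, "ty": 0, "tz": 0, "wx": 0, "wy": 0, "wz": 0}], "force": 40}}

```text
time_s: 5.5
ee_pos: [471.3, -177.2, 8.0]
tool_rot: [0.117, 0.993, -0.0, 0.001]
wrist_force: [0.1, -0.7, -0.3]
grip_width: 43.5
grasp_force: 42.0
```

```bash
python3 - <<'E'
from h import *
p=tubw([-72,-18,0]); print(p)
rel([p[0],p[1],130],180-1.1,8)
E
```

```text
[498.96603079  55.69286604   0.        ]
turn left about tool z: -12.3
t 5.5 pos [ 471.3 -177.2    8. ] psi 166.6 tilt [ 0.0011 -0.0008] f [ 0.1 -0.7 -0.3] w 43.5 gf 41.98857128620148
total (tool mm): [ -23.2  233.3 -122. ]  per row m /8: [-0.0029  0.0292 -0.0153]
```

Call:
{"fn": "send_rows", "kwargs": {"targets": [{"fingers": 0.4, "tx": 0, "ty": 0, "tz": -0.01, "wx": 0, "wy": 0, "wz": 0}, {"fingers": 0.4, "tx": 0, "ty": 0, "tz": -0.025, "wx": 0, "wy": 0, "wz": 0}, {"fingers": 0.4, "tx": 0, "ty": 0, "tz": -0.03, "wx": 0, "wy": 0, "wz": -6.15}, {"fingers": 0.4, "tx": 0, "ty": 0, "tz": -0.03, "wx": 0, "wy": 0, "wz": -6.15}, {"fingers": 0.4, "tx": 0, "ty": 0, "tz": -0.027, "wx": 0, "wy": 0, "wz": 0}, {"fingers": 0.4, "tx": -0.0033, "ty": 0.0333, "tz": 0, "wx": 0, "wy": 0, "wz": 0}, {"fingers": 0.4, "tx": -0.0033, "ty": 0.0333, "tz": 0, "wx": 0, "wy": 0, "wz": 0}, {"fingers": 0.4, "tx": -0.0033, "ty": 0.0333, "tz": 0, "wx": 0, "wy": 0, "wz": 0}, {"fingers": 0.4, "tx": -0.0033, "ty": 0.0333, "tz": 0, "wx": 0, "wy": 0, "wz": 0}, {"fingers": 0.4, "tx": -0.0033, "ty": 0.0333, "tz": 0, "wx": 0, "wy": 0, "wz": 0}, {"fingers": 0.4, "tx": -0.0033, "ty": 0.0333, "tz": 0, "wx": 0, "wy": 0, "wz": 0}, {"fingers": 0.4, "tx": -0.0033, "ty": 0.0333, "tz": 0, "wx": 0, "wy": 0, "wz": 0}]}}

```text
time_s: 6.7
ee_pos: [498.5, 57.1, 130.3]
tool_rot: [0.01, 1.0, -0.0, 0.001]
wrist_force: [0.7, -0.5, -1.6]
grip_width: 43.7
grasp_force: 42.1
```

```bash
python3 - <<'E'
from h import *
p=tubw([-72,-18,0])
rel([p[0],p[1],15],180-1.1,8)
E
```

```text
turn left about tool z: -0.01
t 6.7 pos [498.5  57.1 130.3] psi 178.89 tilt [ 0.0011 -0.0002] f [ 0.7 -0.5 -1.6] w 43.7 gf 42.1412855386734
total (tool mm): [ -0.5  -1.4 115.3]  per row m /8: [-0.0001 -0.0002  0.0144]
```

Call:
{"fn": "send_rows", "kwargs": {"targets": [{"fingers": 0.4, "tx": 0, "ty": 0, "tz": 0.025, "wx": 0, "wy": 0, "wz": 0}, {"fingers": 0.4, "tx": 0, "ty": 0, "tz": 0.025, "wx": 0, "wy": 0, "wz": 0}, {"fingers": 0.4, "tx": 0, "ty": 0, "tz": 0.025, "wx": 0, "wy": 0, "wz": 0}, {"fingers": 0.4, "tx": 0, "ty": 0, "tz": 0.02, "wx": 0, "wy": 0, "wz": 0}, {"fingers": 0.4, "tx": 0, "ty": 0, "tz": 0.01, "wx": 0, "wy": 0, "wz": 0}, {"fingers": 0.4, "tx": 0, "ty": 0, "tz": 0.005, "wx": 0, "wy": 0, "wz": 0}, {"fingers": 0.4, "tx": 0, "ty": 0, "tz": 0.003, "wx": 0, "wy": 0, "wz": 0}, {"fingers": 0.4, "tx": 0, "ty": 0, "tz": 0.0015, "wx": 0, "wy": 0, "wz": 0}, {"fingers": 0.4, "tx": 0, "ty": 0, "tz": 0.001, "wx": 0, "wy": 0, "wz": 0}, {"fingers": 0.4, "tx": 0, "ty": 0, "tz": 0.0005, "wx": 0, "wy": 0, "wz": 0}, {"fingers": 0.4, "tx": 0, "ty": 0, "tz": 0, "wx": 0, "wy": 0, "wz": 0}]}}

```text
time_s: 7.8
ee_pos: [499.0, 55.7, 14.0]
tool_rot: [0.01, 1.0, -0.0, 0.001]
wrist_force: [-0.1, -0.3, 1.7]
grip_width: 43.3
grasp_force: 42.3
```

Call:
{"fn": "send_rows", "kwargs": {"targets": [{"fingers": 0.4, "tx": 0, "ty": 0, "tz": 0.0005, "wx": 0, "wy": 0, "wz": 0}, {"fingers": 0.4, "tx": 0, "ty": 0, "tz": 0, "wx": 0, "wy": 0, "wz": 0}]}}

```text
time_s: 8.0
ee_pos: [499.0, 55.7, 13.9]
tool_rot: [0.01, 1.0, -0.0, 0.001]
wrist_force: [-2.3, -0.1, 7.4]
grip_width: 43.7
grasp_force: 43.2
```

Call:
{"fn": "send_rows", "kwargs": {"targets": [{"fingers": 0.7, "tx": 0, "ty": 0, "tz": 0, "wx": 0, "wy": 0, "wz": 0}, {"fingers": 0.7, "tx": 0, "ty": 0, "tz": 0, "wx": 0, "wy": 0, "wz": 0}, {"fingers": 0.7, "tx": 0, "ty": 0, "tz": 0, "wx": 0, "wy": 0, "wz": 0}, {"fingers": 0.7, "tx": 0, "ty": 0, "tz": -0.015, "wx": 0, "wy": 0, "wz": 0}, {"fingers": 0.7, "tx": 0, "ty": 0, "tz": -0.03, "wx": 0, "wy": 0, "wz": 0}, {"fingers": 0.7, "tx": 0, "ty": 0, "tz": -0.03, "wx": 0, "wy": 0, "wz": 0}, {"fingers": 0.7, "tx": 0, "ty": 0, "tz": -0.03, "wx": 0, "wy": 0, "wz": 0}, {"fingers": 0.85, "tx": 0, "ty": 0, "tz": -0.025, "wx": 0, "wy": 0, "wz": 0}, {"fingers": 0.85, "tx": -0.02, "ty": -0.039, "tz": 0, "wx": 0, "wy": 0, "wz": 0}, {"fingers": 0.85, "tx": -0.02, "ty": -0.039, "tz": 0, "wx": 0, "wy": 0, "wz": 0}, {"fingers": 0.85, "tx": -0.02, "ty": -0.039, "tz": 0, "wx": 0, "wy": 0, "wz": 0}, {"fingers": 0.85, "tx": -0.02, "ty": -0.039, "tz": 0, "wx": 0, "wy": 0, "wz": 0}]}}

```text
time_s: 9.2
ee_pos: [576.0, -103.2, 142.8]
tool_rot: [0.009, 1.0, -0.0, 0.0]
wrist_force: [0.8, 0.0, -1.1]
grip_width: 72.6
grasp_force: 0.0
```

```bash
python3 - <<'E'
from h import *
rel([615.2,-178.2,6],178.9,2)
E
```

```text
turn left about tool z: 0.02
t 9.2 pos [ 576.  -103.2  142.8] psi 178.92 tilt [ 0.0002 -0.    ] f [ 0.8  0.  -1.1] w 72.6 gf 0.0
total (tool mm): [-40.7 -74.3 136.8]  per row m /2: [-0.0203 -0.0371  0.0684]
```

Call:
{"fn": "send_rows", "kwargs": {"targets": [{"fingers": 0.85, "tx": -0.0204, "ty": -0.0375, "tz": 0, "wx": 0, "wy": 0, "wz": 0}, {"fingers": 0.85, "tx": -0.0204, "ty": -0.0375, "tz": 0.01, "wx": 0, "wy": 0, "wz": 0}, {"fingers": 0.85, "tx": 0, "ty": 0, "tz": 0.028, "wx": 0, "wy": 0, "wz": 0}, {"fingers": 0.85, "tx": 0, "ty": 0, "tz": 0.028, "wx": 0, "wy": 0, "wz": 0}, {"fingers": 0.85, "tx": 0, "ty": 0, "tz": 0.028, "wx": 0, "wy": 0, "wz": 0}, {"fingers": 0.85, "tx": 0, "ty": 0, "tz": 0.022, "wx": 0, "wy": 0, "wz": 0}, {"fingers": 0.85, "tx": 0, "ty": 0, "tz": 0.015, "wx": 0, "wy": 0, "wz": 0}, {"fingers": 0.85, "tx": 0, "ty": 0, "tz": 0.006, "wx": 0, "wy": 0, "wz": 0}, {"fingers": 0.45, "tx": 0, "ty": 0, "tz": 0, "wx": 0, "wy": 0, "wz": 0}, {"fingers": 0.45, "tx": 0, "ty": 0, "tz": 0, "wx": 0, "wy": 0, "wz": 0}, {"fingers": 0.45, "tx": 0, "ty": 0, "tz": 0, "wx": 0, "wy": 0, "wz": 0}, {"fingers": 0.45, "tx": 0, "ty": 0, "tz": 0, "wx": 0, "wy": 0, "wz": 0}], "force": 40}}

```text
time_s: 10.4
ee_pos: [615.4, -177.8, 6.7]
tool_rot: [0.01, 1.0, -0.0, 0.001]
wrist_force: [0.3, 0.2, -1.0]
grip_width: 46.6
grasp_force: 41.4
```

```bash
python3 - <<'E'
from h import *
p=tubw([25,-18,0]); print(p)
rel([p[0],p[1],136],178.9,7)
E
```

```text
[595.94796559  53.82088226   0.        ]
turn left about tool z: 0.0
t 10.4 pos [ 615.4 -177.8    6.7] psi 178.9 tilt [ 0.0015 -0.0007] f [ 0.3  0.2 -1. ] w 46.6 gf 41.40925508703731
total (tool mm): [  23.9  231.2 -129.3]  per row m /7: [ 0.0034  0.033  -0.0185]
```

Call:
{"fn": "send_rows", "kwargs": {"targets": [{"fingers": 0.45, "tx": 0, "ty": 0, "tz": -0.01, "wx": 0, "wy": 0, "wz": 0}, {"fingers": 0.45, "tx": 0, "ty": 0, "tz": -0.025, "wx": 0, "wy": 0, "wz": 0}, {"fingers": 0.45, "tx": 0, "ty": 0, "tz": -0.033, "wx": 0, "wy": 0, "wz": 0}, {"fingers": 0.45, "tx": 0, "ty": 0, "tz": -0.033, "wx": 0, "wy": 0, "wz": 0}, {"fingers": 0.45, "tx": 0, "ty": 0, "tz": -0.028, "wx": 0, "wy": 0, "wz": 0}, {"fingers": 0.45, "tx": 0.0034, "ty": 0.033, "tz": 0, "wx": 0, "wy": 0, "wz": 0}, {"fingers": 0.45, "tx": 0.0034, "ty": 0.033, "tz": 0, "wx": 0, "wy": 0, "wz": 0}, {"fingers": 0.45, "tx": 0.0034, "ty": 0.033, "tz": 0, "wx": 0, "wy": 0, "wz": 0}, {"fingers": 0.45, "tx": 0.0034, "ty": 0.033, "tz": 0, "wx": 0, "wy": 0, "wz": 0}, {"fingers": 0.45, "tx": 0.0034, "ty": 0.033, "tz": 0, "wx": 0, "wy": 0, "wz": 0}, {"fingers": 0.45, "tx": 0.0034, "ty": 0.033, "tz": 0, "wx": 0, "wy": 0, "wz": 0}, {"fingers": 0.45, "tx": 0.0034, "ty": 0.033, "tz": 0, "wx": 0, "wy": 0, "wz": 0}]}}

```text
time_s: 11.6
ee_pos: [595.3, 55.2, 136.0]
tool_rot: [0.01, 1.0, -0.0, 0.001]
wrist_force: [0.3, 1.0, -1.3]
grip_width: 46.6
grasp_force: 41.5
```

```bash
python3 - <<'E'
from h import *
p=tubw([25,-18,0])
rel([p[0],p[1],12.7],178.9,7)
E
```

```text
turn left about tool z: -0.0
t 11.6 pos [595.3  55.2 136. ] psi 178.9 tilt [ 0.0013 -0.0001] f [ 0.3  1.  -1.3] w 46.6 gf 41.51925537862553
total (tool mm): [ -0.6  -1.4 123.3]  per row m /7: [-0.0001 -0.0002  0.0176]
```

Call:
{"fn": "send_rows", "kwargs": {"targets": [{"fingers": 0.45, "tx": 0, "ty": 0, "tz": 0.028, "wx": 0, "wy": 0, "wz": 0}, {"fingers": 0.45, "tx": 0, "ty": 0, "tz": 0.028, "wx": 0, "wy": 0, "wz": 0}, {"fingers": 0.45, "tx": 0, "ty": 0, "tz": 0.028, "wx": 0, "wy": 0, "wz": 0}, {"fingers": 0.45, "tx": 0, "ty": 0, "tz": 0.02, "wx": 0, "wy": 0, "wz": 0}, {"fingers": 0.45, "tx": 0, "ty": 0, "tz": 0.01, "wx": 0, "wy": 0, "wz": 0}, {"fingers": 0.45, "tx": 0, "ty": 0, "tz": 0.004, "wx": 0, "wy": 0, "wz": 0}, {"fingers": 0.45, "tx": 0, "ty": 0, "tz": 0.002, "wx": 0, "wy": 0, "wz": 0}, {"fingers": 0.45, "tx": 0, "ty": 0, "tz": 0.0015, "wx": 0, "wy": 0, "wz": 0}, {"fingers": 0.45, "tx": 0, "ty": 0, "tz": 0.001, "wx": 0, "wy": 0, "wz": 0}, {"fingers": 0.45, "tx": 0, "ty": 0, "tz": 0.0005, "wx": 0, "wy": 0, "wz": 0}, {"fingers": 0.45, "tx": 0, "ty": 0, "tz": 0.0005, "wx": 0, "wy": 0, "wz": 0}, {"fingers": 0.45, "tx": 0, "ty": 0, "tz": 0, "wx": 0, "wy": 0, "wz": 0}]}}

```text
time_s: 12.8
ee_pos: [596.0, 53.8, 12.5]
tool_rot: [0.01, 1.0, -0.0, 0.001]
wrist_force: [-1.2, 0.4, 5.2]
grip_width: 46.5
grasp_force: 42.2
```

Call:
{"fn": "send_rows", "kwargs": {"targets": [{"fingers": 0.75, "tx": 0, "ty": 0, "tz": 0, "wx": 0, "wy": 0, "wz": 0}, {"fingers": 0.75, "tx": 0, "ty": 0, "tz": 0, "wx": 0, "wy": 0, "wz": 0}, {"fingers": 0.75, "tx": 0, "ty": 0, "tz": 0, "wx": 0, "wy": 0, "wz": 0}, {"fingers": 0.75, "tx": 0, "ty": 0, "tz": -0.015, "wx": 0, "wy": 0, "wz": 0}, {"fingers": 0.75, "tx": 0, "ty": 0, "tz": -0.03, "wx": 0, "wy": 0, "wz": 0}, {"fingers": 0.75, "tx": 0, "ty": 0, "tz": -0.03, "wx": 0, "wy": 0, "wz": 0}, {"fingers": 0.75, "tx": 0, "ty": 0, "tz": -0.03, "wx": 0, "wy": 0, "wz": 0}, {"fingers": 0.65, "tx": 0, "ty": 0, "tz": -0.025, "wx": 0, "wy": 0, "wz": 0}, {"fingers": 0.65, "tx": 0.0041, "ty": -0.0473, "tz": 0, "wx": 0, "wy": 0, "wz": 0}, {"fingers": 0.65, "tx": 0.0041, "ty": -0.0473, "tz": 0, "wx": 0, "wy": 0, "wz": 0}, {"fingers": 0.65, "tx": 0.0041, "ty": -0.0473, "tz": 0, "wx": 0, "wy": 0, "wz": 0}, {"fingers": 0.65, "tx": 0.0041, "ty": -0.0473, "tz": 0, "wx": 0, "wy": 0, "wz": 0}]}}

```text
time_s: 14.0
ee_pos: [575.1, -136.4, 141.4]
tool_rot: [0.009, 1.0, -0.0, 0.0]
wrist_force: [-0.3, 0.6, 0.1]
grip_width: 55.4
grasp_force: 0.0
```

Call:
{"fn": "send_rows", "kwargs": {"targets": [{"fingers": 0.65, "tx": 0.0041, "ty": -0.0473, "tz": 0, "wx": 0, "wy": 0, "wz": 0}, {"fingers": 0.65, "tx": 0.0041, "ty": -0.0473, "tz": 0, "wx": 0, "wy": 0, "wz": 0}, {"fingers": 0.65, "tx": 0.0041, "ty": -0.0473, "tz": 0, "wx": 0, "wy": 0, "wz": 0}, {"fingers": 0.65, "tx": 0.0041, "ty": -0.0473, "tz": 0, "wx": 0, "wy": 0, "wz": 0}, {"fingers": 0.65, "tx": 0.0041, "ty": -0.0473, "tz": 0, "wx": 0, "wy": 0, "wz": 0}, {"fingers": 0.65, "tx": 0, "ty": 0, "tz": 0.02, "wx": 0, "wy": 0, "wz": 0}, {"fingers": 0.65, "tx": 0, "ty": 0, "tz": 0, "wx": 0, "wy": 0, "wz": 0}]}}

```text
time_s: 14.7
ee_pos: [548.4, -371.6, 118.2]
tool_rot: [0.011, 1.0, 0.002, -0.002]
wrist_force: [-1.0, 1.5, -0.9]
grip_width: 55.3
grasp_force: 0.0
```

```bash
python3 - <<'E'
from h import *
rel([551.2,-371.5,8],178.9,2)
viewer.get_image("scene")
L=viewer.outline_of("scene","vial")
for l in L: print(l["p"],l["extent"])
im=viewer.get_image("top"); L2=viewer.outline_of("top","vial")
for l in L2: print(l["p"],l["extent"])
s=viewer.get_image("scene")
a=cv2.resize(s[70:340,120:500,::-1],None,fx=1.5,fy=1.5);b=cv2.resize(im[95:310,180:470,::-1],None,fx=.8,fy=.8)
o=np.zeros((405,802,3),np.uint8);o[:,:570]=a;o[:b.shape[0],570:570+b.shape[1]]=b;cv2.imwrite("pics/v1.png",o[:,:800])
E
```

```text
turn left about tool z: -0.16
t 14.7 pos [ 548.4 -371.6  118.2] psi 178.74 tilt [-0.0036  0.0033] f [-1.   1.5 -0.9] w 55.3 gf 0.0
total (tool mm): [ -2.8   0.2 110.2]  per row m /2: [-0.0014  0.0001  0.0551]
0.82 [184.3, 212.1, 17.0, 28.0]
0.56 [427.2, 205.2, 2.4, 11.1]
```

View pics/v1.png

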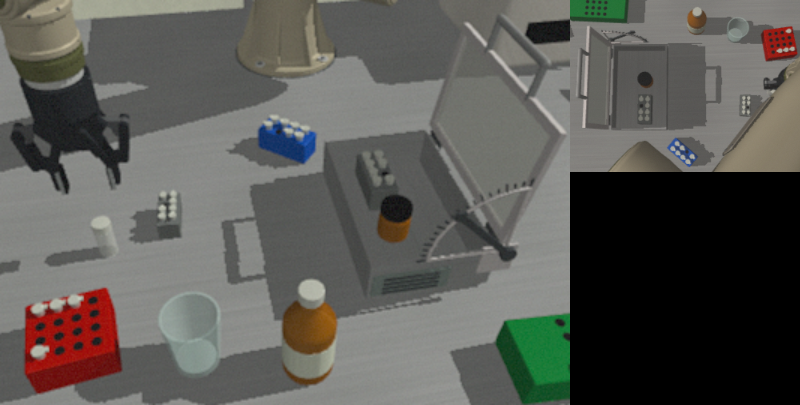

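```bash
python3 - <<'E'
from h import *
rel([551.2,-371.5,8],178.9,2)
L=viewer.outline_of("scene","vial")
print(fit("vial",{"scene":L[0]["pixels"].astype(np.float32)},[551,-371,0]), proj("scene",env.get_obs()["ee_pos"]))
E
```

```text
turn left about tool z: 0.1
t 14.95 pos [ 551.  -370.1  122.3] psi 179.0 tilt [ 0.0007 -0.0006] f [ 0.2 -0.2 -0.3] w 55.1 gf 0.0
total (tool mm): [ -0.2  -1.4 114.3]  per row m /2: [-0.0001 -0.0007  0.0571]
(array([ 553.11708888, -372.12765878]), np.float64(0.08525079488754272)) [[181.02728139 196.16247189]]
```

Call:
{"fn": "send_rows", "kwargs": {"targets": [{"fingers": 0.65, "tx": -0.0006, "ty": -0.0014, "tz": 0.02, "wx": 0, "wy": 0, "wz": 0}, {"fingers": 0.65, "tx": 0, "ty": 0, "tz": 0.028, "wx": 0, "wy": 0, "wz": 0}, {"fingers": 0.65, "tx": 0, "ty": 0, "tz": 0.028, "wx": 0, "wy": 0, "wz": 0}, {"fingers": 0.65, "tx": 0, "ty": 0, "tz": 0.022, "wx": 0, "wy": 0, "wz": 0}, {"fingers": 0.65, "tx": 0, "ty": 0, "tz": 0.012, "wx": 0, "wy": 0, "wz": 0}, {"fingers": 0.65, "tx": 0, "ty": 0, "tz": 0.004, "wx": 0, "wy": 0, "wz": 0}, {"fingers": 0.2, "tx": 0, "ty": 0, "tz": 0, "wx": 0, "wy": 0, "wz": 0}, {"fingers": 0.2, "tx": 0, "ty": 0, "tz": 0, "wx": 0, "wy": 0, "wz": 0}, {"fingers": 0.2, "tx": 0, "ty": 0, "tz": 0, "wx": 0, "wy": 0, "wz": 0}, {"fingers": 0.2, "tx": 0, "ty": 0, "tz": 0, "wx": 0, "wy": 0, "wz": 0}], "force": 30}}

```text
time_s: 16.0
ee_pos: [551.8, -373.2, 8.9]
tool_rot: [0.01, 1.0, -0.001, 0.001]
wrist_force: [-0.5, -0.7, 3.4]
grip_width: 25.5
grasp_force: 29.7
```

```bash
python3 - <<'E'
from h import *
p=tubw([75,-18,0]); print(p)
rel([p[0],p[1],138],178.9,10)
E
```

```text
[645.93865363  52.85594217   0.        ]
turn left about tool z: 0.0
t 16.0 pos [ 551.8 -373.2    8.9] psi 178.9 tilt [ 0.0022 -0.0017] f [-0.5 -0.7  3.4] w 25.5 gf 29.706856906414032
total (tool mm): [ -85.9  427.8 -129.1]  per row m /10: [-0.0086  0.0428 -0.0129]
```

Call:
{"fn": "send_rows", "kwargs": {"targets": [{"fingers": 0.2, "tx": 0, "ty": 0, "tz": -0.01, "wx": 0, "wy": 0, "wz": 0}, {"fingers": 0.2, "tx": 0, "ty": 0, "tz": -0.025, "wx": 0, "wy": 0, "wz": 0}, {"fingers": 0.2, "tx": 0, "ty": 0, "tz": -0.033, "wx": 0, "wy": 0, "wz": 0}, {"fingers": 0.2, "tx": 0, "ty": 0, "tz": -0.033, "wx": 0, "wy": 0, "wz": 0}, {"fingers": 0.2, "tx": 0, "ty": 0, "tz": -0.028, "wx": 0, "wy": 0, "wz": 0}, {"fingers": 0.2, "tx": -0.0086, "ty": 0.0428, "tz": 0, "wx": 0, "wy": 0, "wz": 0}, {"fingers": 0.2, "tx": -0.0086, "ty": 0.0428, "tz": 0, "wx": 0, "wy": 0, "wz": 0}, {"fingers": 0.2, "tx": -0.0086, "ty": 0.0428, "tz": 0, "wx": 0, "wy": 0, "wz": 0}, {"fingers": 0.2, "tx": -0.0086, "ty": 0.0428, "tz": 0, "wx": 0, "wy": 0, "wz": 0}, {"fingers": 0.2, "tx": -0.0086, "ty": 0.0428, "tz": 0, "wx": 0, "wy": 0, "wz": 0}, {"fingers": 0.2, "tx": -0.0086, "ty": 0.0428, "tz": 0, "wx": 0, "wy": 0, "wz": 0}, {"fingers": 0.2, "tx": -0.0086, "ty": 0.0428, "tz": 0, "wx": 0, "wy": 0, "wz": 0}]}}

```text
time_s: 17.2
ee_pos: [617.0, -72.4, 137.2]
tool_rot: [0.01, 1.0, -0.0, 0.0]
wrist_force: [1.1, -0.1, -0.6]
grip_width: 25.3
grasp_force: 29.6
```

Call:
{"fn": "send_rows", "kwargs": {"targets": [{"fingers": 0.2, "tx": -0.0086, "ty": 0.0428, "tz": 0, "wx": 0, "wy": 0, "wz": 0}, {"fingers": 0.2, "tx": -0.0086, "ty": 0.0428, "tz": 0, "wx": 0, "wy": 0, "wz": 0}, {"fingers": 0.2, "tx": -0.0086, "ty": 0.0428, "tz": 0, "wx": 0, "wy": 0, "wz": 0}, {"fingers": 0.2, "tx": 0, "ty": 0, "tz": 0, "wx": 0, "wy": 0, "wz": 0}, {"fingers": 0.2, "tx": 0, "ty": 0, "tz": 0, "wx": 0, "wy": 0, "wz": 0}, {"fingers": 0.2, "tx": 0, "ty": 0, "tz": 0, "wx": 0, "wy": 0, "wz": 0}]}}

```text
time_s: 17.8
ee_pos: [644.9, 53.0, 136.6]
tool_rot: [0.01, 1.0, -0.0, -0.0]
wrist_force: [0.4, -0.0, -1.0]
grip_width: 25.2
grasp_force: 29.7
```

```bash
python3 - <<'E'
from h import *
p=tubw([75,-18,0]); print(p)
rel([p[0],p[1],14.9],178.9,10)
E
```

```text
[645.93865363  52.85594217   0.        ]
turn left about tool z: -0.04
t 17.8 pos [644.9  53.  136.6] psi 178.86 tilt [-0.0001 -0.0005] f [ 0.4 -0.  -1. ] w 25.2 gf 29.748173654079437
total (tool mm): [-1.000e+00 -1.000e-01  1.217e+02]  per row m /10: [-0.0001 -0.      0.0122]
```

Call:
{"fn": "send_rows", "kwargs": {"targets": [{"fingers": 0.2, "tx": 0, "ty": 0, "tz": 0.028, "wx": 0, "wy": 0, "wz": 0}, {"fingers": 0.2, "tx": 0, "ty": 0, "tz": 0.028, "wx": 0, "wy": 0, "wz": 0}, {"fingers": 0.2, "tx": 0, "ty": 0, "tz": 0.028, "wx": 0, "wy": 0, "wz": 0}, {"fingers": 0.2, "tx": 0, "ty": 0, "tz": 0.018, "wx": 0, "wy": 0, "wz": 0}, {"fingers": 0.2, "tx": 0, "ty": 0, "tz": 0.01, "wx": 0, "wy": 0, "wz": 0}, {"fingers": 0.2, "tx": 0, "ty": 0, "tz": 0.004, "wx": 0, "wy": 0, "wz": 0}, {"fingers": 0.2, "tx": 0, "ty": 0, "tz": 0.002, "wx": 0, "wy": 0, "wz": 0}, {"fingers": 0.2, "tx": 0, "ty": 0, "tz": 0.0015, "wx": 0, "wy": 0, "wz": 0}, {"fingers": 0.2, "tx": 0, "ty": 0, "tz": 0.001, "wx": 0, "wy": 0, "wz": 0}, {"fingers": 0.2, "tx": 0, "ty": 0, "tz": 0.0005, "wx": 0, "wy": 0, "wz": 0}, {"fingers": 0.2, "tx": 0, "ty": 0, "tz": 0.0005, "wx": 0, "wy": 0, "wz": 0}, {"fingers": 0.2, "tx": 0, "ty": 0, "tz": 0, "wx": 0, "wy": 0, "wz": 0}]}}

```text
time_s: 19.0
ee_pos: [645.3, 53.9, 15.0]
tool_rot: [0.01, 1.0, -0.0, 0.0]
wrist_force: [-0.0, -0.0, 0.0]
grip_width: 25.6
grasp_force: 29.7
```

Call:
{"fn": "send_rows", "kwargs": {"targets": [{"fingers": 0.2, "tx": 0, "ty": 0, "tz": 0.0005, "wx": 0, "wy": 0, "wz": 0}, {"fingers": 0.2, "tx": 0, "ty": 0, "tz": 0.0005, "wx": 0, "wy": 0, "wz": 0}, {"fingers": 0.2, "tx": 0, "ty": 0, "tz": 0, "wx": 0, "wy": 0, "wz": 0}]}}

```text
time_s: 19.3
ee_pos: [645.3, 54.0, 14.9]
tool_rot: [0.009, 1.0, -0.0, 0.0]
wrist_force: [-2.9, 0.6, 6.1]
grip_width: 24.9
grasp_force: 30.3
```

Call:
{"fn": "send_rows", "kwargs": {"targets": [{"fingers": 0.55, "tx": 0, "ty": 0, "tz": 0, "wx": 0, "wy": 0, "wz": 0}, {"fingers": 0.55, "tx": 0, "ty": 0, "tz": 0, "wx": 0, "wy": 0, "wz": 0}, {"fingers": 0.55, "tx": 0, "ty": 0, "tz": 0, "wx": 0, "wy": 0, "wz": 0}, {"fingers": 0.55, "tx": 0, "ty": 0, "tz": -0.015, "wx": 0, "wy": 0, "wz": 0}, {"fingers": 0.55, "tx": 0, "ty": 0, "tz": -0.03, "wx": 0, "wy": 0, "wz": 0}, {"fingers": 0.55, "tx": 0, "ty": 0, "tz": -0.04, "wx": 0, "wy": 0, "wz": 0}, {"fingers": 0.55, "tx": 0, "ty": 0, "tz": -0.045, "wx": 0, "wy": 0, "wz": 0}, {"fingers": 0.55, "tx": 0.02, "ty": -0.01, "tz": -0.045, "wx": 0, "wy": 0, "wz": 0}, {"fingers": 0.55, "tx": 0.02, "ty": -0.01, "tz": -0.045, "wx": 0, "wy": 0, "wz": 0}, {"fingers": 0.55, "tx": 0.02, "ty": -0.01, "tz": -0.045, "wx": 0, "wy": 0, "wz": 0}, {"fingers": 0.55, "tx": 0.01, "ty": -0.01, "tz": -0.045, "wx": 0, "wy": 0, "wz": 0}, {"fingers": 0.55, "tx": 0, "ty": 0, "tz": -0.035, "wx": 0, "wy": 0, "wz": 0}]}}

```text
time_s: 20.5
ee_pos: [573.5, 14.4, 361.8]
tool_rot: [0.01, 1.0, -0.0, 0.001]
wrist_force: [1.1, -0.2, -0.4]
grip_width: 46.8
grasp_force: 0.0
```

```bash
python3 - <<'E'
from h import *
th=1.68
b=lambda th:tubw([0,94-228*np.cos(th),76+228*np.sin(th)])
print(b(th)); rel(b(th)+[0,0,60],178.9,8)
s=viewer.get_image("scene"); s2=viewer.get_image("scene")
for n in("scene",):
    L=viewer.outline_of(n,"cover"); m=L[0]["pixels"].astype(np.float32); print(L[0]["p"],L[0]["extent"])
o=cv2.resize(((s.astype(int)+s2)//2).astype(np.uint8)[70:270,320:520,::-1],None,fx=3,fy=3,interpolation=2).copy()
def dl(P,col):
    p=proj("scene",np.array(P)); p=((p+.5-[320,70])*3).round().astype(int)
    cv2.line(o,tuple(map(int,p[0])),tuple(map(int,p[1])),col,1)
for t,c in((1.64,(0,0,255)),(1.68,(0,255,0)),(1.72,(255,0,0))):
    dl([tubw([x,94-228*np.cos(t),76+228*np.sin(t)]) for x in(-60,60)],c)
for a,c in((.70,(0,0,255)),(.74,(0,255,0)),(.78,(255,0,0))):
    dl([tubw([152,94-r*np.cos(a),76+r*np.sin(a)]) for r in(0,129)],c)
cv2.imwrite("pics/c1.png",o)
E
```

```text
[573.59364291 191.12684517 302.6418501 ]
turn left about tool z: -0.07
t 20.5 pos [573.5  14.4 361.8] psi 178.83 tilt [ 0.003  -0.0008] f [ 1.1 -0.2 -0.4] w 46.8 gf 0.0
total (tool mm): [  3.3 176.7  -0.8]  per row m /8: [ 0.0004  0.0221 -0.0001]
0.81 [404.5, 79.7, 90.8, 153.1]
```

View pics/c1.png

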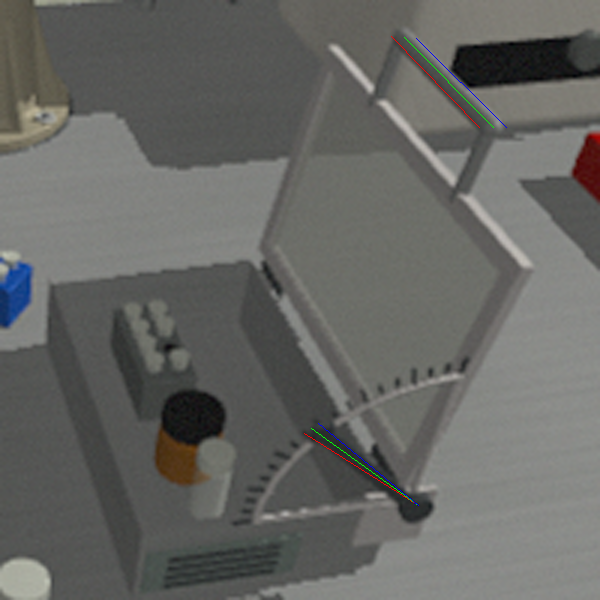

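```bash
python3 - <<'E'
from h import *
s=np.mean([viewer.get_image("scene").astype(float) for _ in range(6)],0); np.save("s.npy",s)
t=np.mean([viewer.get_image("top").astype(float) for _ in range(6)],0); np.save("t.npy",t)
o=cv2.resize(np.clip(s[205:250,410:470,::-1]*1.6,0,255).astype(np.uint8),None,fx=13,fy=13,interpolation=0).copy()
for x,c in((150,(0,255,255)),(154,(0,255,0))):
  for a in(.70,.78):
    p=proj("scene",np.array([tubw([x,94-r*np.cos(a),76+r*np.sin(a)]) for r in(0,129)])); p=((p+.5-[410,205])*13).round().astype(int)
    cv2.line(o,tuple(map(int,p[0])),tuple(map(int,p[1])),c,1)
cv2.imwrite("pics/p1.png",o); print(o.shape)
E
```

```text
(585, 780, 3)
```

View pics/p1.png

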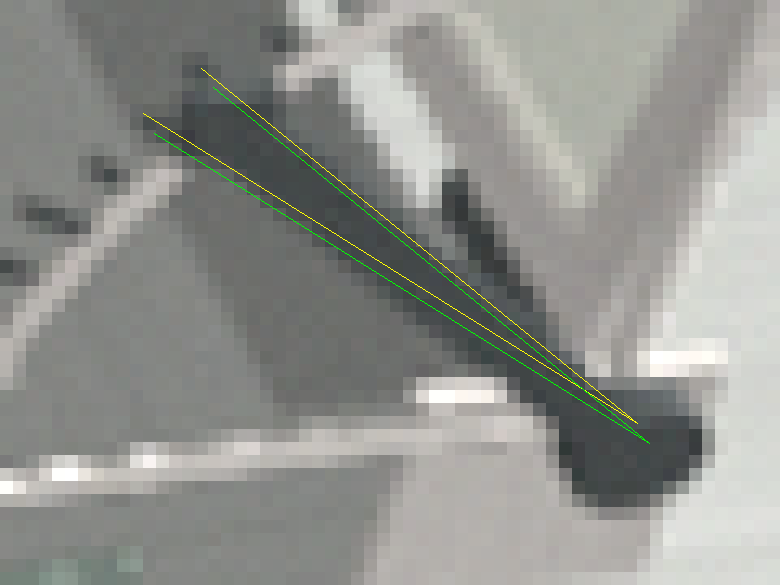

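```bash
python3 - <<'E'
from h import *
from scipy.ndimage import map_coordinates
for n,f in(("scene","s.npy"),("top","t.npy")):
    g=np.load(f).mean(2)
    for x in(152,154):
      P=lambda a,r,off=0:tubw([x,94-r*np.cos(a)-off*np.sin(a),76+r*np.sin(a)-off*np.cos(a)])
      offs=np.arange(-16,16.1,.5)
      # profile across the hand (off perpendicular, + = below) at radii, at nominal .74
      pr=[]
      for r in range(25,116,6):
        pt=proj(n,np.array([P(.74,r,o) for o in offs])); pr.append(map_coordinates(g,[pt[:,1],pt[:,0]],order=1))
      pr=np.array(pr); rs=np.arange(25,116,6)
      if x==152:
        print(n); 
        for r,q in zip(rs,pr): print(r,q[::4].round().astype(int))
E
```

```text
scene
25 [107 101 100 103 107 113  93  58  43  44  43  50  90 110 121 121 116]
31 [102 108 104 100  96  91  78  55  43  43  46  77 123 146 120 109 115]
37 [ 93  93  93  93  91  74  55  48  46  45  45  56  91 130 146 154 123]
43 [ 92  93  94  94  77  55  54  50  46  45  43  51  65  69  91 110  95]
49 [93 94 96 85 60 45 54 50 45 46 47 55 68 68 67 68 68]
55 [93 94 89 65 37 47 56 48 45 45 47 54 67 68 67 68 68]
61 [93 95 72 42 39 57 59 47 45 47 46 55 65 67 68 69 67]
67 [94 81 54 40 61 79 60 45 45 44 47 57 66 68 69 68 68]
73 [88 60 38 48 76 78 57 46 46 45 48 60 68 69 68 68 69]
79 [ 77  72 108 122 100  70  53  44  45  44  46  61  69  68  68  68  69]
85 [130 136 131 106  79  68  54  44  46  44  49  62  68  68  69  68  69]
91 [133 133 121  93  71  66  50  44  44  45  53  64  69  69  69  69  69]
97 [133 126  93  70  66  60  49  45  45  45  50  65  68  68  69  69  70]
103 [132 104  75  69  67  61  48  45  44  44  53  67  69  69  69  69  75]
109 [110  81  68  68  69  61  49  47  45  45  55  67  69  69  68  72  80]
115 [110  98  96  78  57  45  44  45  45  45  49  60  82  98 105 108 107]
top
25 [
[... 381 characters left out ...]
128 128 128 127 127 128 128 122 112  97  84  74  70]
61 [128 128 129 129 128 127 128 128 129 120 109  93  81  72  69  67  66]
67 [129 129 128 128 129 129 128 118 105  89  79  72  68  67  66  66  67]
73 [129 129 129 129 126 117 102  87  76  71  67  67  66  66  66  67  67]
79 [129 130 125 115  98  85  74  70  67  67  67  67  66  66  66  67  66]
85 [123 112  95  83  73  68  67  67  67  67  67  67  67  67  66  66  67]
91 [93 81 73 67 67 66 67 67 67 67 67 67 67 67 67 66 66]
97 [72 67 67 67 67 67 67 66 67 67 66 66 66 66 66 66 66]
103 [66 67 67 67 66 66 67 67 67 66 66 66 66 66 67 66 66]
109 [67 67 66 66 66 67 67 66 67 67 67 67 67 67 66 65 66]
115 [67 67 66 66 66 66 66 66 67 66 67 67 67 66 66 66 66]
```

Call:
{"fn": "send_rows", "kwargs": {"targets": [{"fingers": 0.5, "tx": 0.0008, "ty": 0.044, "tz": 0, "wx": 0, "wy": 0, "wz": 0}, {"fingers": 0.5, "tx": 0.0008, "ty": 0.044, "tz": 0, "wx": 0, "wy": 0, "wz": 0}, {"fingers": 0.5, "tx": 0.0008, "ty": 0.044, "tz": 0, "wx": 0, "wy": 0, "wz": 0}, {"fingers": 0.5, "tx": 0.0008, "ty": 0.044, "tz": 0, "wx": 0, "wy": 0, "wz": 0}, {"fingers": 0.5, "tx": 0, "ty": 0, "tz": 0, "wx": 0, "wy": 0, "wz": 0}, {"fingers": 0.5, "tx": 0, "ty": 0, "tz": 0, "wx": 0, "wy": 0, "wz": 0}, {"fingers": 0.5, "tx": 0, "ty": 0, "tz": 0, "wx": 0, "wy": 0, "wz": 0}]}}

```text
time_s: 21.95
ee_pos: [574.9, 190.7, 358.1]
tool_rot: [0.01, 1.0, -0.0, -0.0]
wrist_force: [0.4, -0.5, 0.4]
grip_width: 42.4
grasp_force: 0.0
```

```bash
python3 - <<'E'
from h import *
b=tubw([0,94-228*np.cos(1.675),76+228*np.sin(1.675)])
rel(b-[0,0,18.7],178.9,4)
s=viewer.get_image("scene")
cv2.imwrite("pics/g1.png",cv2.resize(s[40:200,400:560,::-1],None,fx=3,fy=3))
E
```

```text
turn left about tool z: -0.03
t 21.95 pos [574.9 190.7 358.1] psi 178.87 tilt [-0.0001 -0.0005] f [ 0.4 -0.5  0.4] w 42.4 gf 0.0
total (tool mm): [ 1.3 -0.7 74. ]  per row m /4: [ 0.0003 -0.0002  0.0185]
```

View pics/g1.png

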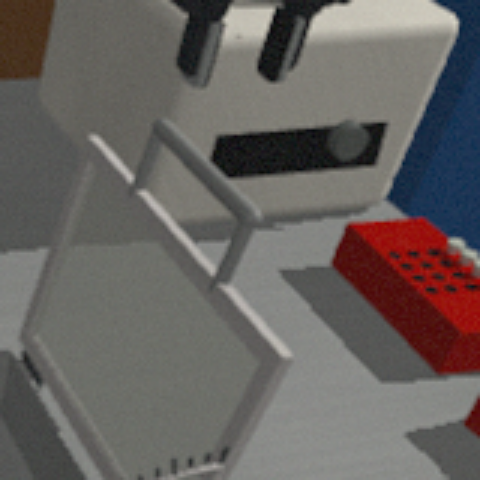

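Call:
{"fn": "send_rows", "kwargs": {"targets": [{"fingers": 0.5, "tx": 0, "ty": 0, "tz": 0.02, "wx": 0, "wy": 0, "wz": 0}, {"fingers": 0.5, "tx": 0, "ty": 0, "tz": 0.022, "wx": 0, "wy": 0, "wz": 0}, {"fingers": 0.5, "tx": 0, "ty": 0, "tz": 0.018, "wx": 0, "wy": 0, "wz": 0}, {"fingers": 0.5, "tx": 0, "ty": 0, "tz": 0.01, "wx": 0, "wy": 0, "wz": 0}, {"fingers": 0.5, "tx": 0, "ty": 0, "tz": 0.004, "wx": 0, "wy": 0, "wz": 0}, {"fingers": 0.0, "tx": 0, "ty": 0, "tz": 0, "wx": 0, "wy": 0, "wz": 0}, {"fingers": 0.0, "tx": 0, "ty": 0, "tz": 0, "wx": 0, "wy": 0, "wz": 0}, {"fingers": 0.0, "tx": 0, "ty": 0, "tz": 0, "wx": 0, "wy": 0, "wz": 0}, {"fingers": 0.0, "tx": 0, "ty": 0, "tz": 0, "wx": 0, "wy": 0, "wz": 0}, {"fingers": 0.0, "tx": 0, "ty": 0, "tz": 0, "wx": 0, "wy": 0, "wz": 0}], "force": 40}}

```text
time_s: 23.0
ee_pos: [575.3, 191.6, 285.2]
tool_rot: [0.01, 1.0, 0.0, 0.001]
wrist_force: [0.0, -0.0, 3.9]
grip_width: 10.5
grasp_force: 39.3
```

```bash
cat >> h.py <<'E'
def arc(th0,th1,n):
    "tool-frame (ty,tz) in mm for each row of the bar arc, tool down"
    t=np.linspace(th0,th1,n+1); y=-228*np.cos(t); z=228*np.sin(t)
    return np.c_[np.diff(y),-np.diff(z)].round(1)
def thbar():
    o=env.get_obs(); R=Ro.from_quat(o["tool_rot"]).as_matrix(); p=Rz(-TY)@(o["ee_pos"]-18.7*R[:,2]-TUB)-[0,94,76]
    return np.arctan2(p[2],-p[1]), np.hypot(p[1],p[2])
E
python3 - <<'E'
from h import *
rel([574,190,280],178.9,4); print(thbar()); print(arc(thbar()[0],.78,20).tolist())
E
```

```text
turn left about tool z: 0.01
t 23.0 pos [575.3 191.6 285.2] psi 178.91 tilt [0.0021 0.0004] f [ 0.  -0.   3.9] w 10.5 gf 39.29336607456207
total (tool mm): [ 1.3 -1.6  5.2]  per row m /4: [ 0.0003 -0.0004  0.0013]
(np.float64(1.6814824157490353), np.float64(229.27741516961999))
[[-10.2, -0.9], [-10.3, -0.4], [-10.3, 0.0], [-10.3, 0.5], [-10.2, 0.9], [-10.2, 1.4], [-10.1, 1.9], [-10.0, 2.3], [-9.9, 2.8], [-9.8, 3.2], [-9.6, 3.6], [-9.4, 4.1], [-9.2, 4.5], [-9.0, 4.9], [-8.8, 5.3], [-8.6, 5.7], [-8.3, 6.1], [-8.0, 6.4], [-7.7, 6.8], [-7.4, 7.1]]
```

Call:
{"fn": "send_rows", "kwargs": {"targets": [{"fingers": 0.0, "tx": 0, "ty": -0.0051, "tz": -0.0005, "wx": 0, "wy": 0, "wz": 0}, {"fingers": 0.0, "tx": 0, "ty": -0.0051, "tz": -0.0004, "wx": 0, "wy": 0, "wz": 0}, {"fingers": 0.0, "tx": 0, "ty": -0.0103, "tz": -0.0004, "wx": 0, "wy": 0, "wz": 0}, {"fingers": 0.0, "tx": 0, "ty": -0.0103, "tz": 0, "wx": 0, "wy": 0, "wz": 0}, {"fingers": 0.0, "tx": 0, "ty": -0.0103, "tz": 0.0005, "wx": 0, "wy": 0, "wz": 0}, {"fingers": 0.0, "tx": 0, "ty": -0.0102, "tz": 0.0009, "wx": 0, "wy": 0, "wz": 0}, {"fingers": 0.0, "tx": 0, "ty": -0.0102, "tz": 0.0014, "wx": 0, "wy": 0, "wz": 0}, {"fingers": 0.0, "tx": 0, "ty": -0.0101, "tz": 0.0019, "wx": 0, "wy": 0, "wz": 0}, {"fingers": 0.0, "tx": 0, "ty": -0.01, "tz": 0.0023, "wx": 0, "wy": 0, "wz": 0}, {"fingers": 0.0, "tx": 0, "ty": -0.0099, "tz": 0.0028, "wx": 0, "wy": 0, "wz": 0}]}}

```text
time_s: 24.0
ee_pos: [573.5, 98.8, 275.4]
tool_rot: [0.01, 1.0, -0.0, 0.0]
wrist_force: [5.0, 1.5, 0.4]
grip_width: 10.3
grasp_force: 41.6
```

```bash
python3 - <<'E'
from h import *
rel([574,190,280],178.9,4); print(thbar()); print(arc(thbar()[0],.82,10).tolist())
E
```

```text
turn left about tool z: -0.02
t 24.0 pos [573.5  98.8 275.4] psi 178.88 tilt [ 0.0007 -0.0003] f [5.  1.5 0.4] w 10.3 gf 41.576047539711
total (tool mm): [ 1.2 91.2 -4.6]  per row m /4: [ 0.0003  0.0228 -0.0011]
(np.float64(1.2709030725334647), np.float64(228.28907339954682))
[[-9.7, 3.3], [-9.6, 3.7], [-9.4, 4.1], [-9.2, 4.5], [-9.0, 5.0], [-8.8, 5.4], [-8.5, 5.7], [-8.3, 6.1], [-8.0, 6.5], [-7.7, 6.8]]
```

Call:
{"fn": "send_rows", "kwargs": {"targets": [{"fingers": 0.0, "tx": 0, "ty": -0.0097, "tz": 0.0033, "wx": 0, "wy": 0, "wz": 0}, {"fingers": 0.0, "tx": 0, "ty": -0.0096, "tz": 0.0037, "wx": 0, "wy": 0, "wz": 0}, {"fingers": 0.0, "tx": 0, "ty": -0.0094, "tz": 0.0041, "wx": 0, "wy": 0, "wz": 0}, {"fingers": 0.0, "tx": 0, "ty": -0.0092, "tz": 0.0045, "wx": 0, "wy": 0, "wz": 0}, {"fingers": 0.0, "tx": 0, "ty": -0.009, "tz": 0.005, "wx": 0, "wy": 0, "wz": 0}, {"fingers": 0.0, "tx": 0, "ty": -0.0088, "tz": 0.0054, "wx": 0, "wy": 0, "wz": 0}, {"fingers": 0.0, "tx": 0, "ty": -0.0085, "tz": 0.0057, "wx": 0, "wy": 0, "wz": 0}, {"fingers": 0.0, "tx": 0, "ty": -0.0083, "tz": 0.0061, "wx": 0, "wy": 0, "wz": 0}, {"fingers": 0.0, "tx": 0, "ty": -0.004, "tz": 0.0032, "wx": 0, "wy": 0, "wz": 0}, {"fingers": 0.0, "tx": 0, "ty": 0, "tz": 0, "wx": 0, "wy": 0, "wz": 0}, {"fingers": 0.0, "tx": 0, "ty": 0, "tz": 0, "wx": 0, "wy": 0, "wz": 0}]}}

```text
time_s: 25.1
ee_pos: [571.7, 22.5, 234.1]
tool_rot: [0.01, 1.0, -0.0, -0.0]
wrist_force: [4.9, -2.5, 0.6]
grip_width: 10.7
grasp_force: 42.7
```

```bash
python3 - <<'E'
from h import *
rel([574,190,280],178.9,4); print(thbar())
s=np.mean([viewer.get_image("scene").astype(float) for _ in range(6)],0); np.save("s2.npy",s)
t=np.mean([viewer.get_image("top").astype(float) for _ in range(6)],0); np.save("t2.npy",t)
a=cv2.resize(np.clip(s[130:260,360:480,::-1]*1.3,0,255).astype(np.uint8),None,fx=4.5,fy=4.5,interpolation=2)
b=cv2.resize(np.clip(t[110:270,200:320,::-1]*1.3,0,255).astype(np.uint8),None,fx=2.1,fy=2.1,interpolation=2)
o=np.zeros((585,800,3),np.uint8); o[:a.shape[0],:a.shape[1]]=a; o[:b.shape[0],540:540+b.shape[1]]=b; cv2.imwrite("pics/f1.png",o)
E
```

```text
turn left about tool z: -0.03
t 25.1 pos [571.7  22.5 234.1] psi 178.87 tilt [-0.0001 -0.0008] f [ 4.9 -2.5  0.6] w 10.7 gf 42.69618630409241
total (tool mm): [  0.9 167.6 -45.9]  per row m /4: [ 0.0002  0.0419 -0.0115]
(np.float64(0.8879715868160285), np.float64(227.90836651006845))
```

View pics/f1.png

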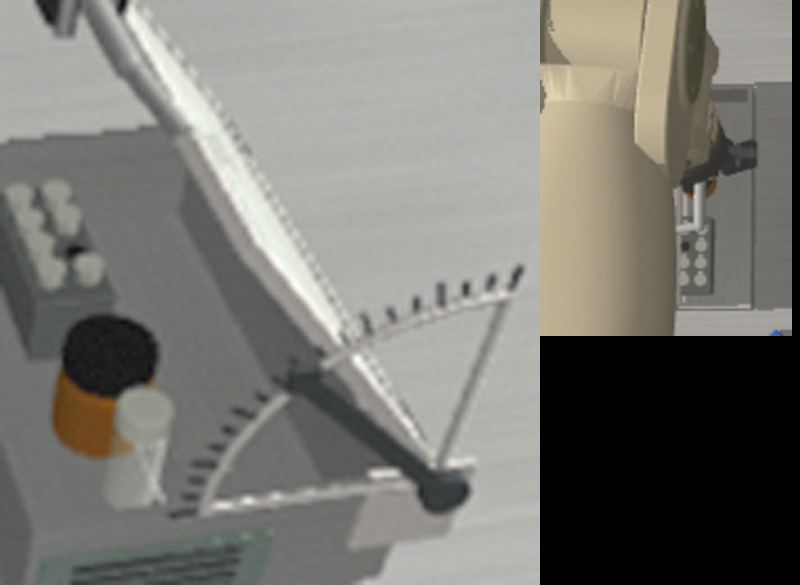

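```bash
cat >> h.py <<'E'
from scipy.ndimage import map_coordinates
def prof(g,n,x,a,rs,offs):
    out=[]
    for r in rs:
        pt=proj(n,np.array([tubw([x,94-r*np.cos(a)-o*np.sin(a),76+r*np.sin(a)-o*np.cos(a)]) for o in offs])); out.append(map_coordinates(g,[pt[:,1],pt[:,0]],order=1))
    return np.array(out)
E
python3 - <<'E'
from h import *
g=np.load("s2.npy").mean(2); offs=np.arange(-16,16.1,2)
rs=range(30,126,6)
print("pointer .77")
for r,q in zip(rs,prof(g,"scene",154,.77,rs,offs)): print(r,q.round().astype(int))
print("cover .888")
rs=range(20,186,11)
for r,q in zip(rs,prof(g,"scene",140,.888,rs,offs)): print(r,q.round().astype(int))
E
```

```text
pointer .77
30 [ 99 110 121 136 142 127  96  64  46  45  45  60 100 117 111 120 120]
36 [130 137 137 138 140 117  92  57  45  45  44  71 123 146 151 127 121]
42 [135 136 124 132 135 114  97  60  46  47  45  49  67  97 128 150 140]
48 [137 130 126 161 131 111  98  63  44  45  46  47  63  70  68  78  77]
54 [135 119 154 142 113 109  93  59  44  46  45  51  64  71  70  70  71]
60 [124 135 170 131 110 112  89  56  47  46  46  50  64  69  70  70  70]
66 [111 138 152 122 111 109  90  57  46  46  45  51  63  69  70  70  70]
72 [130 155 137 109 112 111  88  54  45  47  46  50  64  70  71  70  70]
78 [153 154 121 110 112 103  79  54  45  46  46  52  63  69  69  70  70]
84 [155 151 116 110 113 112  85  51  46  45  46  53  65  70  69  69  69]
90 [163 140 111 110 114 100  70  54  46  47  46  51  66  69  69  70  70]
96 [169 116 111 113  99  74  65  53  46  47  46  51  65  70  70  69  69]
102 [143 112 112 106  85  68  64  52  46  46  45  51  65  70  70  71  71]
108 [137 111 113 105  78  70  67  52  46  46  46  52  69  72  71  71  71]
114 [112 112 107  94  74  69  64  50  47  47  47  51  63  69  71
[... 570 characters left out ...]
09 112 108  85  70  66  54  45  45]
97 [131 133 125 135 139 154 171 135 111 111 105  88  72  68  58  46  46]
108 [ 93  87 125 136 133 110 118 126 110 109  94  78  77  68  67  65  63]
119 [119 129 142 135 147 168 179 142 112 116 108  84  68  69  69  66  62]
130 [135 137 146 149 174 177 184 141 114 116 108  79  68  70  70  70  71]
141 [136 149 145 160 174 180 176 134 114 116 111  83  69  70  71  71  71]
152 [134 135 134 168 176 182 184 141 113 116 107  77  69  68  70  71  72]
163 [146 152 165 175 178 184 175 127 115 117 113  81  70  70  71  70  70]
174 [142 148 170 177 181 186 179 129 113 115 104  79  71  71  71  71  71]
185 [144 160 176 179 181 178 172 133 114 116 105  79  71  72  72  71  73]
```

```bash
python3 - <<'E'
from h import *
print(thbar(), arc(thbar()[0],.769,6).tolist())
E
```

```text
(np.float64(0.8890016790240698), np.float64(227.8861362231501)) [[-3.5, 2.9], [-3.5, 3.0], [-3.4, 3.0], [-3.3, 3.1], [-3.3, 3.2], [-3.2, 3.2]]
```

Call:
{"fn": "send_rows", "kwargs": {"targets": [{"fingers": 0.0, "tx": 0, "ty": -0.0035, "tz": 0.0029, "wx": 0, "wy": 0, "wz": 0}, {"fingers": 0.0, "tx": 0, "ty": -0.0035, "tz": 0.003, "wx": 0, "wy": 0, "wz": 0}, {"fingers": 0.0, "tx": 0, "ty": -0.0034, "tz": 0.003, "wx": 0, "wy": 0, "wz": 0}, {"fingers": 0.0, "tx": 0, "ty": -0.0033, "tz": 0.0031, "wx": 0, "wy": 0, "wz": 0}, {"fingers": 0.0, "tx": 0, "ty": -0.0033, "tz": 0.0032, "wx": 0, "wy": 0, "wz": 0}, {"fingers": 0.0, "tx": 0, "ty": -0.0032, "tz": 0.0032, "wx": 0, "wy": 0, "wz": 0}, {"fingers": 0.0, "tx": 0, "ty": 0, "tz": 0, "wx": 0, "wy": 0, "wz": 0}, {"fingers": 0.0, "tx": 0, "ty": 0, "tz": 0, "wx": 0, "wy": 0, "wz": 0}, {"fingers": 0.0, "tx": 0, "ty": 0, "tz": 0, "wx": 0, "wy": 0, "wz": 0}]}}

```text
time_s: 26.6
ee_pos: [571.3, 2.7, 215.7]
tool_rot: [0.01, 1.0, -0.0, -0.0]
wrist_force: [4.8, -1.6, 1.7]
grip_width: 10.3
grasp_force: 43.2
```

```bash
cat >> h.py <<'E'
E
python3 - <<'E'
from h import *
rel([574,190,280],178.9,4); th=thbar(); print(th, env.get_obs()["grasp_force"])
s=np.mean([viewer.get_image("scene").astype(float) for _ in range(8)],0); np.save("s3.npy",s); g=s.mean(2)
offs=np.arange(-8,12.1,2)
rs=range(42,126,9); print("pointer .77")
for r,q in zip(rs,prof(g,"scene",154,.77,rs,offs)): print(r,q.round().astype(int))
print("cover .77"); rs=range(20,186,11)
for r,q in zip(rs,prof(g,"scene",140,.77,rs,offs)): print(r,q.round().astype(int))
cv2.imwrite("pics/f3.png",cv2.resize(np.clip(s[110:270,330:490,::-1]*1.3,0,255).astype(np.uint8),None,fx=3.7,fy=3.7,interpolation=2))
E
```

```text
turn left about tool z: -0.02
t 26.6 pos [571.3   2.7 215.7] psi 178.88 tilt [-0.0001 -0.0002] f [ 4.8 -1.6  1.7] w 10.3 gf 43.19762885570526
total (tool mm): [  0.9 187.4 -64.3]  per row m /4: [ 0.0002  0.0468 -0.0161]
(np.float64(0.769122182257627), np.float64(227.73143272317725)) 43.19762885570526
pointer .77
42 [182 158  98  60  46  47  45  49  67  97 128]
51 [193 146  96  61  47  46  45  51  66  70  69]
60 [185 143  92  56  45  45  45  50  63  68  69]
69 [186 146  96  59  43  46  46  50  62  69  69]
78 [184 137  88  55  45  46  46  49  64  69  70]
87 [188 145  92  55  46  46  46  51  65  70  70]
96 [185 138  85  54  45  47  46  50  63  69  70]
105 [187 139  85  51  45  46  47  53  66  71  70]
114 [177 131  80  51  45  47  47  51  63  70  70]
123 [111  58  58  53  46  47  45  43  47  73  95]
cover .77
20 [132 110 167 163 107  64  46  46  45  51  69]
31 [136 189 194 152 102  65  48  46  45  49  61]
42 [176 184 188 150  95  58  46  45  45  48  60]
53 [149 176 192 147  98  61  44  46  46  47  59]
64 [170 190 191 147  90  58  45  46  45  49  61]
75 [177 191 189 141  92  58  46  47  45  50  62]
86 [182 192 190 144  92  55  45  46  46  50  62]
97 [171 188 177 134  83  53  45  47  47  49  59]
108 [100 128 156 104  69  62  54  46  45  43  45]
119 [166 191 181 128  98  85  85  81  69  71  69]
130 [168 189 189 138 113 115 107  82  70  71  80]
141 [171 193 184 132 113 116 111  82  75  85  87]
152 [167 194 183 134 116 116 106  87  87  87  85]
163 [173 196 180 127 115 116 110  93  86  86  86]
174 [171 194 178 125 113 114 107  90  86  86  88]
185 [172 197 182 120 114 114 105  89  86  87  87]
```

View pics/f3.png

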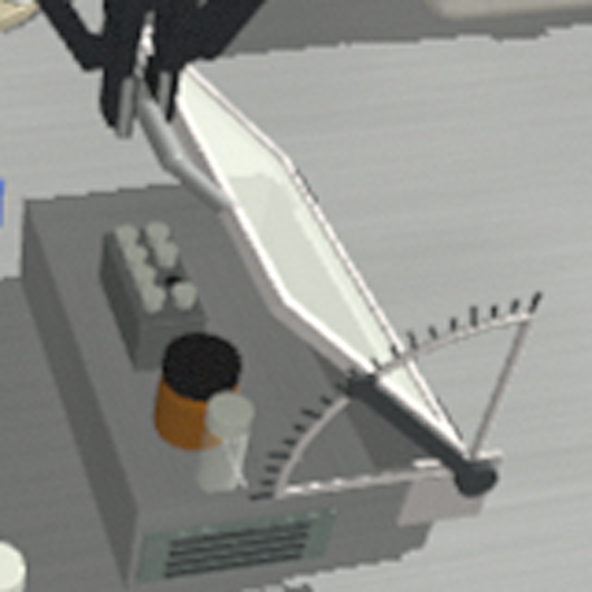

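```bash
python3 -c "
from workcell import order
print(order.finish_job())"
```

```text
the job is handed in; nothing more can be done
None
```

The rack, jar and vial are upright on the box floor, and the arm is still holding the cover at about 0.77–0.78 rad, parallel to the untouched set-hand to within about 0.01 rad; the job was handed in at about 27 s.

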